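# Raise and snap the sides of a power-supply case

### The job

Close up the repaired power supply: raise the three folded-down side panels of its case until each one stands upright and has snapped into its catch, so that it stays up by itself. Do not shift the circuit board inside or the other things on the bench.

Things in the scene. Friction and masses are not known exactly. Their poses are not given: they have to be found in the camera images.
- case: fold-open aluminium power-supply case, fixed to the bench: floor 140 x 140, its top 34 above the table; a fixed wall 78 high on its -x edge, two thin posts up to 112 above the table at its +x corners. Origin on the table under the centre of the floor; z up. Hinged panels on the +x (far), +y (left) and -y (right) edges
- panel_far (a joint): far panel's hinge angle: 0 = folded down level, pointing outward; 1.57 = upright, snapped. A grey slotted sheet 104 wide, 80 from hinge line to free edge, 4 thick (centred on the hinge line). Stiff crease: stays where left below about 0.55, springs back to there from higher up, meets a spring catch between 1.36 and 1.5 (about 6 N at the free edge); past 1.53 it is drawn to its stop at 1.571
- panel_far_flange (a point): middle of the tip of the far panel's orange finger flange: a bar 60 long (parallel to the hinge), 8 thick, on the panel's inner face at its free edge, square to the panel, its tip 24 above the panel's mid-plane and 76 out from the hinge line. It points up when the panel is level, inward over the box when upright
- panel_far_hinge (a point): middle of the far panel's hinge line, 34 above the table, on the edge of the case floor, 70 from the centre of the case
- panel_left (a joint): left panel's hinge angle: 0 = folded down level, pointing outward; 1.57 = upright, snapped. A grey slotted sheet 104 wide, 80 from hinge line to free edge, 4 thick (centred on the hinge line). Stiff crease: stays where left below about 0.55, springs back to there from higher up, meets a spring catch between 1.36 and 1.5 (about 6 N at the free edge); past 1.53 it is drawn to its stop at 1.571
- panel_left_flange (a point): middle of the tip of the left panel's orange finger flange: a bar 60 long (parallel to the hinge), 8 thick, on the panel's inner face at its free edge, square to the panel, its tip 24 above the panel's mid-plane and 76 out from the hinge line. It points up when the panel is level, inward over the box when upright
- panel_left_hinge (a point): middle of the left panel's hinge line, 34 above the table, on the edge of the case floor, 70 from the centre of the case
- panel_right (a joint): right panel's hinge angle: 0 = folded down level, pointing outward; 1.57 = upright, snapped. A grey slotted sheet 104 wide, 80 from hinge line to free edge, 4 thick (centred on the hinge line). Stiff crease: stays where left below about 0.55, springs back to there from higher up, meets a spring catch between 1.36 and 1.5 (about 6 N at the free edge); past 1.53 it is drawn to its stop at 1.571
- panel_right_flange (a point): middle of the tip of the right panel's orange finger flange: a bar 60 long (parallel to the hinge), 8 thick, on the panel's inner face at its free edge, square to the panel, its tip 24 above the panel's mid-plane and 76 out from the hinge line. It points up when the panel is level, inward over the box when upright
- panel_right_hinge (a point): middle of the right panel's hinge line, 34 above the table, on the edge of the case floor, 70 from the centre of the case
- board: repaired green circuit board with parts on it, 85 x 70 x 30 high, loose on the floor of the case; origin at the centre of its underside
- multimeter: black multimeter with orange dial, 150 x 75 x 38, lying; origin under its centre
- tape_roll: orange roll of tape, 60 across, 24 high, lying near the far left corner of the case; origin under its centre
- screwdriver: blue-handled screwdriver, 190 long, lying; origin under its middle
- flux_bottle: small flux jar, 40 across, 75 high, near the far right corner of the case; origin under its centre
- water_bottle: clear water bottle, 64 across, 160 high; origin under its centre
- iced_cup: green plastic cup, 84 across, 130 high; origin under its centre
Things that resemble listed ones, but are neither listed nor needed, are in the scene too. Several things have the shape of the board; the one meant has the colours described above.

How it is judged:
By the outcome, as a careful person would: the job done as asked, in the order asked, and still so for the second after the job is handed in, with the robot touching nothing.
It also fails if it takes over 72 s, if anything falls off the work surface, if the arm or the gripper's body presses on something with over 40 N, if the wrist force passes 120 N, or if a joint passes its speed limit or range.

### The arm

A 6-joint arm with a two-finger parallel gripper is mounted at the origin on the work surface. World frame = base frame: x ahead of the robot, y to its left, z up, the work surface at z = 0. Lengths are in m, angles in rad, forces in N, time in s.
With the tool pointing down it reaches from about 0.375 to 0.975 m from the base axis. Payload 3.8 kg.
Tool frame: the origin (TCP) lies at the very end of the fingers, on their centre line; the grasp point (between the pads) lies 19 mm behind it; z points along the fingers, y is the line along which they close (so a half turn about z gives the same grasp; the last joint's range is limited). The gripper opens to 85 mm and grips with 20 to 120 N. Pads are 22 mm wide; open, the fingers measure 114 mm over their backs; the gripper's body (76 mm by 85 mm) begins 54 mm behind the grasp point. The pads swing forward as they close: fully open they stand 13 mm farther back than shut.
Start: joints at [1.189, 0.264, 1.604, -0, 1.274, -0.037], TCP at [0.228, 0.635, 0.231] pointing down, gripper open.
Joint ranges: [-2.63, 2.63], [-0.94, 2.18], [0.31, 2.57], [-1.31, 4.45], [0, 2.66], [-2.55, 2.55]. Speed limits (rad/s): [2.57, 2.57, 3.14, 3.14, 3.14, 3.14].

### API

Orientations are given as a rotation vector (axis times angle).
In Python, from workcell import bot, vision gives the robot as it stands. The module is installed in compiled form; this text tells all that it offers.
- The arm moves only by the tool play_rows, never from a script. Its argument "moves" is a list that holds one entry, the list of rows, each a list of 7 numbers: the turn, a rotation vector about the tool's x, y, z as a fraction of full scale, then the shift along the tool's x, y, z as a fraction of full scale, then the finger opening in mm, from 0 to 85.4. In form: [[[ax, ay, az, x, y, z, jaw], ...]]. A call has 1 to 5 rows; each row shifts and turns the commanded pose from where the row before left it, along the tool's axes as they then stand; what a row does not reach is not made up. Full scale, the value 1, is 0.1 m for a shift and 0.5 rad for a turn. A row lasts 1/12 s, in which the tool goes at most 41.7 mm and 7.16 degrees, less where a joint would pass 70% of its speed; a pose out of reach is approached as far as the arm can. A call with a number of a shift or a turn outside -1 to 1 is refused whole. A call with a gripper value outside its range is refused whole. The fingers move at their own pace and stop on an object; "newtons" is the grip in N (left out, the last holds). Time passes only in rows, so rows that do not move let the fingers close. It gives the time, the measured TCP pose, the force, the opening and the grip force at its end, in the units of the state.
- bot.read_state(): the state, without advancing time (a new reading comes with each control period).
- vision.read_camera(name): name is "scene" or "side" or "wrist"; returns a dict with "image" (420x560x3 uint8, red, green, blue), "depth" (420x560 float32, m along the optical axis (not along the pixel's ray), 0 where there is no reading), "K" (3x3 intrinsics, pixels), "R" (3x3) and "t" (3): a world point X has camera coordinates R X + t. Camera axes: x right, y down, z forward; pixel columns grow to the right and rows downward; lengths in m; the calibration is good to about 2 mm. The wrist camera is an equidistant fisheye: a pixel r from the principal point sees the ray r / f radians off the axis. A picture is of the moment at which its call begins.
- bot.finish_job(): hands the job in; it is judged then, once.
The state is a dict: "time": time; "q": joint angles; "joint_vel": joint speeds; "joint_torque": joint torques, N m; "tool_pos": TCP position; "tcp_rot": TCP orientation; "wrist_force": force on the tool from outside, world axes, zero at the start; "torque": the same for the moment, N m; "width": opening from 0.0 (shut) to 1.0 (fully open); "grip_force": force on a finger pad.
Only numpy, scipy, OpenCV 4.12 (cv2) and the standard library are available. Lean on these libraries where they do the work, as an engineer would, in place of code of your own. Each camera call takes 0.05 s, during which the arm holds its last target. There are 200 camera calls.

## Working session

There is one attempt and no reset: what is moved stays moved. The work goes in short steps, Python scripts to look and compute and a tool call to move; the robot and the scene stay as the last step left them, time stands still between calls to the robot, and variables do not carry over. Pictures are saved under pics/ and viewed, at most 10 in all, crops included, and the job is handed in when it is done.

Besides the shell and the picture viewer there is one more tool, called after "Request:" in YAML: its name, and indented under it one key for each argument. play_rows: Moves the arm, as the interface text tells. Its arguments: {"type":"object","properties":{"moves":{"type":"array","items":{"type":"array","items":{"type":"array","items":{"type":"number"}}}},"newtons":{"type":"number"}},"required":["moves"]}

```bash
mkdir -p pics; python3 - <<'E'
from workcell import bot, vision
import cv2,numpy as np
print(bot.read_state())
ims=[]
for n in("scene","side"):
    c=vision.read_camera(n); np.savez(f"{n}.npz",**c)
    cv2.imwrite(f"pics/{n}0.png",c["image"][:,:,::-1]); print(n,c["K"],c["R"],c["t"])
E
```

```text
{'time': 0.0, 'q': array([ 1.18909764e+00,  2.64759908e-01,  1.60541433e+00,  1.64972654e-06,
        1.27369288e+00, -3.69125324e-02]), 'joint_vel': array([ 0.00047171, -0.00023204, -0.00204893, -0.00121361,  0.0009935 ,
        0.0012251 ]), 'joint_torque': array([-2.21839880e-03, -5.15114951e+01, -3.67305815e+01,  5.96422137e-05,
        1.27367018e-02, -1.87550967e-05]), 'tool_pos': array([0.22787677, 0.63457553, 0.2299357 ]), 'tcp_rot': array([-0.53882928, -3.09455592,  0.00349371]), 'wrist_force': array([-0.22302861, -0.94772785, -0.14457438]), 'torque': array([0.01527963, 0.01414697, 0.01764542]), 'grip_force': 0.0, 'width': 0.9992842864239126}
scene [[469.50810085   0.         283.30532738]
 [  0.         469.50810085 207.17722241]
 [  0.           0.           1.        ]] [[ 0.33241875  0.94300696  0.01535098]
 [ 0.73339822 -0.24822756 -0.63285869]
 [-0.59297961  0.22163248 -0.77411512]] [-0.17315693 -0.37147605  1.72751423]
side [[411.19982038   0.         287.85562606]
 [  0.         411.19982038 203.56429048]
 [  0.           0.           1.        ]] [[-9.99508628e-01 -3.13448138e-02  7.80042529e-05]
 [-2.22666336e-02  7.08271984e-01 -7.05588402e-01]
 [ 2.20612889e-02 -7.05243433e-01 -7.08621902e-01]] [0.54957649 0.04311157 1.06481451]
```

View pics/scene0.png

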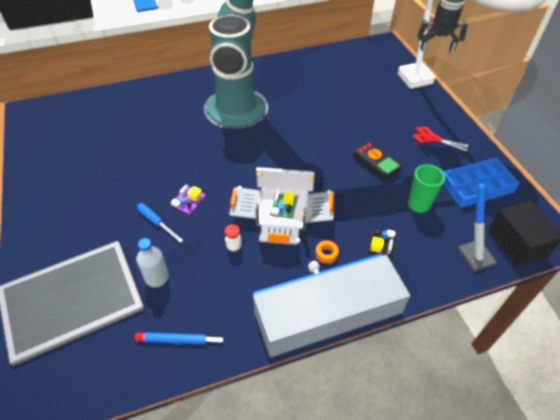

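View pics/side0.png

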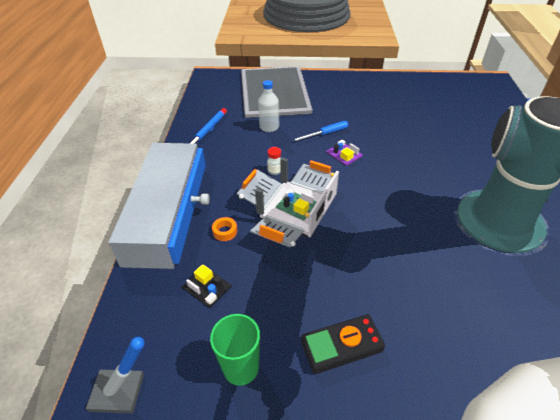

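The scene view shows the case at about (285,205), with its orange flanges at about (234,202), (331,205) and (279,238). In the side view the flanges are at (320,168), (250,179) and (272,234), the tape is at (224,230), and the flux jar is at (274,160).

```bash
cat > h.py <<'E'
import numpy as np,cv2
def pts(c,mask):
    v,u=np.nonzero(mask&(c["depth"]>0)); z=c["depth"][v,u]; K=c["K"]
    P=np.stack([(u-K[0,2])/K[0,0]*z,(v-K[1,2])/K[1,1]*z,z],1)
    return (P-c["t"])@c["R"]
E
python3 - <<'E'
from h import *
for n in("scene","side"):
    c=dict(np.load(n+".npz")); hsv=cv2.cvtColor(c["image"],cv2.COLOR_RGB2HSV)
    m=((hsv[...,0]>5)&(hsv[...,0]<20)&(hsv[...,1]>190)&(hsv[...,2]>130)).astype(np.uint8)
    k,l,s,ce=cv2.connectedComponentsWithStats(m)
    for i in range(1,k):
        if s[i,4]<25: continue
        P=pts(c,l==i)
        if len(P)==0 or abs(np.median(P[:,0]))>1.2 : continue
        P=P[abs(P-np.median(P,0)).max(1)<.06]
        d=np.linalg.svd(P-P.mean(0))[2][0]
        e=(P-P.mean(0))@d
        print(n,ce[i].round(),s[i,4],np.median(P,0).round(3),"zmax",np.percentile(P[:,2],[5,95]).round(3),"dir",d.round(2),np.ptp(e).round(3))
# whole case area point cloud: flat top-level points
    P=pts(c,c["depth"]>0)
    cr=P[(P[:,2]>.02)&(P[:,2]<.3)&(P[:,0]>.3)&(P[:,0]<1)&(abs(P[:,1])<.4)]
    print(n,len(cr))
    g=cr[:, :2]; 
    img=np.zeros((400,400,3),np.uint8)
    for x,y,z in cr[np.argsort(cr[:,2])]:
        cv2.circle(img,(int(200-y*500*1),int(400-(x-.3)*550)),1,(int(min(z,.16)/.16*255),int(255*(z>.06)),int(255*(z<.06))),-1)
E
```

```text
scene [374. 154.] 82 [0.42  0.349 0.035] zmax [0.028 0.04 ] dir [ 0.89 -0.44  0.1 ] 0.058
scene [278. 238.] 130 [ 0.657 -0.065  0.069] zmax [0.058 0.079] dir [0.4  0.91 0.01] 0.049
scene [327. 248.] 75 [0.693 0.07  0.014] zmax [-0.     0.023] dir [ 0.18  0.95 -0.27] 0.045
scene [327. 258.] 87 [0.732 0.05  0.015] zmax [0.004 0.023] dir [0.3  0.95 0.12] 0.057
scene 16798
side [320. 166.] 136 [ 0.466 -0.132  0.058] zmax [0.047 0.066] dir [-0.91  0.42 -0.01] 0.057
side [249. 178.] 73 [ 0.653 -0.056  0.079] zmax [0.067 0.082] dir [ 0.42  0.91 -0.05] 0.061
side [224. 229.] 394 [0.706 0.072 0.023] zmax [0.006 0.028] dir [ 0.23 -0.97  0.05] 0.061
side [271. 234.] 233 [0.584 0.126 0.073] zmax [0.061 0.082] dir [-0.91  0.41  0.01] 0.057
side [350. 336.] 303 [0.418 0.354 0.039] zmax [0.036 0.042] dir [-0.03 -1.   -0.  ] 0.041
side 19532
```

```bash
cat >> h.py <<'E'
from scipy.spatial.transform import Rotation as Ro
C=np.array([.526,-.001,0]); psi=-.424
A=np.array([[np.cos(psi),np.sin(psi),0],[-np.sin(psi),np.cos(psi),0],[0,0,1.]]) # world->case
def case(P): return (P-C)@A.T
OUT=dict(left=np.array([0,1.,0]),right=np.array([0,-1.,0]),far=np.array([1.,0,0]))
R0=A.T@np.diag([-1,1,-1.])
TILT=dict(left=[1,0,0],right=[-1,0,0],far=[0,1,0])
def pose(side,r,z,al,lat=0):
    o=OUT[side]; l=np.array([-o[1],o[0],0])
    return C+A.T@(o*r+l*lat+[0,0,z]), R0@Ro.from_rotvec(np.array(TILT[side])*al).as_matrix()
def rows(p,R,targets,jaw=0):
    """targets: list of (pos,R,n)"""
    for pt,Rt,n in targets:
        p0=p; rv=Ro.from_matrix(R.T@Rt).as_rotvec()/n
        for i in range(n):
            pn=p0+(pt-p0)*(i+1)/n
            d=R.T@(pn-p); Rn=R@Ro.from_rotvec(rv).as_matrix()
            print([float(x) for x in np.r_[(rv/.5).round(3),(d/.1).round(3)]]+[jaw])
            p=pn;R=Rn
        print('--',p.round(3))
E
python3 - <<'E'
from h import *
for n in("scene","side"):
    c=dict(np.load(n+".npz")); P=pts(c,c["depth"]>0); Q=case(P); Q=Q[np.isfinite(Q).all(1)]
    for s,o in OUT.items():
        l=np.array([-o[1],o[0],0]); r=Q@o; t=Q@l
        for a in range(60,300,20):
            k=(r>a)&(r<a+20)&(abs(t)<55)&(Q[:,2]<.4)
            print(n,s,a,k.sum(),np.percentile(Q[k,2],[5,50,95]).round(3) if k.sum() else '',end=' ; ' if a%60 else '\n')
        print()
E
python3 - <<'E'
from h import *
from workcell import bot
s=bot.read_state(); p=s['tool_pos'];R=Ro.from_rotvec(s['tcp_rot']).as_matrix()
rows(p,R,[(*pose('left',.20,.12,0),12),(*pose('left',.19,.06,.5),4)])
E
```

```text
scene left 60 0 
scene left 80 0  ; scene left 100 0  ; scene left 120 0 
scene left 140 0  ; scene left 160 0  ; scene left 180 0 
scene left 200 0  ; scene left 220 0  ; scene left 240 0 
scene left 260 0  ; scene left 280 0  ; 
scene right 60 0 
scene right 80 0  ; scene right 100 0  ; scene right 120 0 
scene right 140 0  ; scene right 160 0  ; scene right 180 0 
scene right 200 0  ; scene right 220 0  ; scene right 240 0 
scene right 260 0  ; scene right 280 0  ; 
scene far 60 0 
scene far 80 0  ; scene far 100 0  ; scene far 120 0 
scene far 140 0  ; scene far 160 0  ; scene far 180 0 
scene far 200 0  ; scene far 220 0  ; scene far 240 0 
scene far 260 0  ; scene far 280 0  ; 
side left 60 0 
side left 80 0  ; side left 100 0  ; side left 120 0 
side left 140 0  ; side left 160 0  ; side left 180 0 
side left 200 0  ; side left 220 0  ; side left 240 0 
side left 260 0  ; side left 280 0  ; 
side right 60 0 
side right 80 0  ; side right 100 0  ; side right 120 0 
side right 140 0  ; side right 160 0  ; side right 180 0 
side right 200 0  ; side right 220 0  ; side right 240 0
[... 304 characters left out ...]
0.0, 0.013, -0.428, -0.245, 0.092, 0]
[-0.0, -0.0, 0.013, -0.429, -0.243, 0.092, 0]
[-0.0, -0.0, 0.013, -0.431, -0.24, 0.092, 0]
[-0.0, -0.0, 0.013, -0.432, -0.237, 0.092, 0]
[-0.0, -0.0, 0.013, -0.434, -0.234, 0.092, 0]
[-0.0, -0.0, 0.013, -0.436, -0.231, 0.092, 0]
[-0.0, -0.0, 0.013, -0.437, -0.228, 0.092, 0]
[-0.0, -0.0, 0.013, -0.439, -0.226, 0.092, 0]
[-0.0, -0.0, 0.013, -0.44, -0.223, 0.092, 0]
[-0.0, -0.0, 0.013, -0.442, -0.22, 0.092, 0]
[-0.0, -0.0, 0.013, -0.443, -0.217, 0.092, 0]
-- [0.608 0.181 0.12 ]
[0.25, 0.0, 0.0, -0.0, -0.025, 0.15, 0]
[0.25, 0.0, 0.0, -0.0, -0.006, 0.152, 0]
[0.25, 0.0, 0.0, 0.0, 0.013, 0.152, 0]
[0.25, 0.0, 0.0, -0.0, 0.032, 0.149, 0]
-- [0.604 0.172 0.06 ]
```

```bash
python3 - <<'E'
from h import *
for n in("scene","side"):
    c=dict(np.load(n+".npz")); P=pts(c,c["depth"]>0); Q=case(P)
    for s,o in OUT.items():
        l=np.array([-o[1],o[0],0]); r=Q@o; t=Q@l
        for a in range(60,320,20):
            k=(r>a/1e3)&(r<a/1e3+.02)&(abs(t)<.055)&(Q[:,2]<.4)
            if k.sum(): print(n,s,a,np.percentile(Q[k,2],[5,50,95]).round(3),end=' ; ')
        print()
    hsv=cv2.cvtColor(c["image"],cv2.COLOR_RGB2HSV)
    g=pts(c,(abs(hsv[...,0].astype(int)-65)<12)&(hsv[...,1]>150)); k=(g[:,2]>.05); print("cup",np.percentile(g[k],[5,50,95],axis=0).round(3))
E
```

```text
scene left 60 [-0.003  0.035  0.041] ; scene left 80 [-0.004  0.04   0.045] ; scene left 100 [-0.004  0.046  0.05 ] ; scene left 120 [-0.004  0.052  0.077] ; scene left 140 [-0.006 -0.001  0.058] ; scene left 160 [-0.007 -0.002  0.001] ; scene left 180 [-0.007 -0.002  0.002] ; scene left 200 [-0.006 -0.002  0.002] ; scene left 220 [-0.006 -0.002  0.001] ; scene left 240 [-0.006 -0.002  0.002] ; scene left 260 [-0.006 -0.002  0.004] ; scene left 280 [-0.007 -0.002  0.002] ; scene left 300 [-0.006 -0.002  0.002] ; 
scene right 60 [0.029 0.033 0.039] ; scene right 80 [-0.004  0.035  0.039] ; scene right 100 [-0.003  0.036  0.04 ] ; scene right 120 [-0.004  0.037  0.042] ; scene right 140 [-0.005  0.039  0.063] ; scene right 160 [-0.006 -0.002  0.002] ; scene right 180 [-0.006 -0.002  0.001] ; scene right 200 [-0.006 -0.002  0.002] ; scene right 220 [-0.006 -0.002  0.001] ; scene right 240 [-0.006 -0.001  0.007] ; scene right 260 [-0.004  0.004  0.03 ] ; scene right 280 [-0.003  0.006  0.029] ; scene right 300 [-0.003  0.005  0.026] ; 
scene far 60 [-0.002  0.034  0.038] ; scene far 80 [
[... 1350 characters left out ...]
0.004] ; side right 240 [-0.001  0.002  0.022] ; side right 260 [0.    0.01  0.032] ; side right 280 [0.001 0.009 0.032] ; side right 300 [0.    0.015 0.029] ; 
side far 60 [0.034 0.037 0.041] ; side far 80 [0.001 0.042 0.047] ; side far 100 [0.001 0.048 0.053] ; side far 120 [0.001 0.055 0.08 ] ; side far 140 [0.    0.057 0.081] ; side far 160 [-0.     0.002  0.004] ; side far 180 [-0.     0.002  0.004] ; side far 200 [-0.001  0.002  0.004] ; side far 220 [-0.001  0.002  0.004] ; side far 240 [-0.     0.002  0.004] ; side far 260 [-0.     0.003  0.069] ; side far 280 [0.    0.033 0.09 ] ; side far 300 [0.001 0.078 0.093] ; 
cup [[0.593 0.37  0.056]
 [0.63  0.394 0.102]
 [0.664 0.445 0.132]]
```

```bash
cat >> h.py <<'E'
def tgt(side,th,al,gap=0,s=.015,h=.0145):
    rc=.07+.08*np.cos(th)+.002*np.sin(th); zc=.034+.08*np.sin(th)-.002*np.cos(th)
    if side=='far': h=.011
    h=h+gap
    return pose(side,rc-s*np.sin(al)+h*np.cos(al),zc-s*np.cos(al)-h*np.sin(al),al)
def cur():
    from workcell import bot
    s=bot.read_state(); return s['tool_pos'],Ro.from_rotvec(s['tcp_rot']).as_matrix()
E
python3 - <<'E'
from h import *
p,R=cur()
rows(p,R,[(*pose('left',.20,.20,0),14),(*pose('left',.20,.034,.5),6),(*tgt('left',.28,.5),2)])
E
```

```text
[-0.0, -0.0, 0.011, -0.365, -0.213, 0.022, 0]
[-0.0, -0.0, 0.011, -0.366, -0.211, 0.022, 0]
[-0.0, -0.0, 0.011, -0.368, -0.209, 0.022, 0]
[-0.0, -0.0, 0.011, -0.369, -0.207, 0.022, 0]
[-0.0, -0.0, 0.011, -0.37, -0.205, 0.022, 0]
[-0.0, -0.0, 0.011, -0.371, -0.202, 0.022, 0]
[-0.0, -0.0, 0.011, -0.372, -0.2, 0.022, 0]
[-0.0, -0.0, 0.011, -0.373, -0.198, 0.022, 0]
[-0.0, -0.0, 0.011, -0.374, -0.196, 0.022, 0]
[-0.0, -0.0, 0.011, -0.376, -0.194, 0.022, 0]
[-0.0, -0.0, 0.011, -0.377, -0.192, 0.022, 0]
[-0.0, -0.0, 0.011, -0.378, -0.19, 0.022, 0]
[-0.0, -0.0, 0.011, -0.379, -0.188, 0.022, 0]
[-0.0, -0.0, 0.011, -0.38, -0.186, 0.021, 0]
-- [0.608 0.181 0.2  ]
[0.167, -0.0, -0.0, -0.0, -0.0, 0.277, 0]
[0.167, -0.0, -0.0, 0.0, 0.023, 0.276, 0]
[0.167, -0.0, -0.0, -0.0, 0.046, 0.273, 0]
[0.167, -0.0, -0.0, 0.0, 0.068, 0.268, 0]
[0.167, -0.0, -0.0, -0.0, 0.091, 0.261, 0]
[0.167, -0.0, -0.0, -0.0, 0.112, 0.253, 0]
-- [0.608 0.181 0.034]
[0.0, -0.0, -0.0, -0.0, -0.207, 0.112, 0]
[0.0, -0.0, -0.0, -0.0, -0.207, 0.112, 0]
-- [0.589 0.138 0.034]
```

Request:
play_rows:
  moves:
    - [[0,0,0.01,-0.35,-0.2,0.02,0],[0,0,0.01,-0.35,-0.2,0.02,0],[0,0,0.01,-0.35,-0.2,0.02,0],[0,0,0.01,-0.35,-0.2,0.02,0],[0,0,0.01,-0.35,-0.2,0.02,0]]
  newtons: 60

```text
time: 0.52
tool_pos: [0.358, 0.479, 0.2206]
tcp_rot: [-0.577, -3.088, 0.001]
wrist_force: [1.6, -0.3, 0.7]
width: 0.299
grip_force: 0.0
```

Request:
play_rows:
  moves:
    - [[0,0,0.01,-0.35,-0.19,0.02,0],[0,0,0.01,-0.35,-0.19,0.02,0],[0,0,0.01,-0.35,-0.19,0.02,0],[0,0,0.01,-0.35,-0.19,0.02,0],[0,0,0.01,-0.35,-0.19,0.02,0]]

```text
time: 0.93
tool_pos: [0.4854, 0.3257, 0.2108]
tcp_rot: [-0.616, -3.08, 0.001]
wrist_force: [0.7, 0.2, -0.1]
width: 0.002
grip_force: 0.0
```

Request:
play_rows:
  moves:
    - [[0,0,0.01,-0.35,-0.18,0.02,0],[0,0,0.01,-0.35,-0.18,0.02,0],[0,0,0.01,-0.35,-0.18,0.02,0],[0,0,0.01,-0.35,-0.18,0.02,0],[0,0,0,0,0,0,0]]

```text
time: 1.35
tool_pos: [0.5889, 0.2007, 0.2023]
tcp_rot: [0.655, 3.071, -0.005]
wrist_force: [0.2, -0.0, -0.0]
width: 0.001
grip_force: 0.0
```

```bash
python3 - <<'E'
from h import *
p,R=cur()
rows(p,R,[(*pose('left',.20,.034,.5),8),(*tgt('left',.28,.5,.006),2)])
E
```

```text
[0.124, 0.001, 0.001, -0.032, -0.012, 0.21, 0]
[0.124, 0.001, 0.001, -0.032, 0.001, 0.211, 0]
[0.124, 0.001, 0.001, -0.032, 0.014, 0.21, 0]
[0.124, 0.001, 0.001, -0.032, 0.028, 0.209, 0]
[0.124, 0.001, 0.001, -0.032, 0.04, 0.207, 0]
[0.124, 0.001, 0.001, -0.032, 0.053, 0.204, 0]
[0.124, 0.001, 0.001, -0.032, 0.066, 0.2, 0]
[0.124, 0.001, 0.001, -0.032, 0.078, 0.196, 0]
-- [0.608 0.181 0.034]
[-0.0, -0.0, 0.0, -0.0, -0.177, 0.112, 0]
[-0.0, -0.0, 0.0, -0.0, -0.177, 0.112, 0]
-- [0.591 0.143 0.031]
```

Request:
play_rows:
  moves:
    - [[0.125,0,0,-0.03,-0.01,0.21,0],[0.125,0,0,-0.03,0,0.21,0],[0.125,0,0,-0.03,0.015,0.21,0],[0.125,0,0,-0.03,0.03,0.21,0],[0.125,0,0,-0.03,0.04,0.205,0]]

```text
time: 1.77
tool_pos: [0.5967, 0.1955, 0.0973]
tcp_rot: [-0.626, -2.975, 0.473]
wrist_force: [0.1, 0.3, -0.4]
width: -0.001
grip_force: 0.0
```

Request:
play_rows:
  moves:
    - [[0.125,0,0,-0.03,0.055,0.205,0],[0.125,0,0,-0.03,0.065,0.2,0],[0.125,0,0,-0.03,0.08,0.195,0],[0,0,0,0,-0.18,0.11,0],[0,0,0,0,-0.1,0.05,0]]

```text
time: 2.18
tool_pos: [0.5868, 0.158, 0.0284]
tcp_rot: [-0.6, -2.876, 0.745]
wrist_force: [-0.4, -0.4, 0.6]
width: 0.002
grip_force: 0.0
```

```bash
python3 - <<'E'
from h import *
from workcell import vision
p,R=cur()
c=vision.read_camera("side"); cv2.imwrite("pics/s1.png",cv2.resize(c["image"][120:280,180:400,::-1],(770,560)))
rows(p,R,[(*tgt('left',.28,.5,.0),2),(*tgt('left',.45,.45),2),(*tgt('left',.65,.3),3),(*tgt('left',.9,.2),3),(*tgt('left',1.15,.1),3),(*tgt('left',1.35,.0),3),(*tgt('left',1.5,0),2),(*tgt('left',1.6,.0),2)])
E
```

```text
[-0.009, -0.002, 0.013, -0.049, -0.088, 0.016, 0]
[-0.009, -0.002, 0.013, -0.049, -0.088, 0.016, 0]
-- [0.589 0.138 0.034]
[-0.05, -0.0, 0.0, -0.0, -0.047, -0.049, 0]
[-0.05, -0.0, 0.0, -0.0, -0.046, -0.05, 0]
-- [0.587 0.135 0.047]
[-0.1, 0.0, 0.0, 0.0, -0.037, -0.038, 0]
[-0.1, 0.0, 0.0, -0.0, -0.035, -0.039, 0]
[-0.1, 0.0, 0.0, 0.0, -0.033, -0.041, 0]
-- [0.585 0.131 0.062]
[-0.067, -0.0, 0.0, -0.0, -0.053, -0.038, 0]
[-0.067, -0.0, 0.0, 0.0, -0.052, -0.04, 0]
[-0.067, -0.0, 0.0, -0.0, -0.05, -0.042, 0]
-- [0.581 0.12  0.078]
[-0.067, 0.0, -0.0, -0.0, -0.057, -0.029, 0]
[-0.067, 0.0, -0.0, 0.0, -0.056, -0.031, 0]
[-0.067, 0.0, -0.0, -0.0, -0.055, -0.033, 0]
-- [0.574 0.106 0.09 ]
[-0.067, 0.0, -0.0, 0.0, -0.047, -0.018, 0]
[-0.067, 0.0, -0.0, -0.0, -0.046, -0.02, 0]
[-0.067, 0.0, -0.0, 0.0, -0.046, -0.021, 0]
-- [0.569 0.094 0.097]
[0.0, -0.0, -0.0, -0.0, -0.059, -0.01, 0]
[0.0, -0.0, -0.0, -0.0, -0.059, -0.01, 0]
-- [0.564 0.083 0.099]
[0.0, -0.0, -0.0, -0.0, -0.04, -0.002, 0]
[0.0, -0.0, -0.0, -0.0, -0.04, -0.002, 0]
-- [0.561 0.076 0.099]
```

View pics/s1.png

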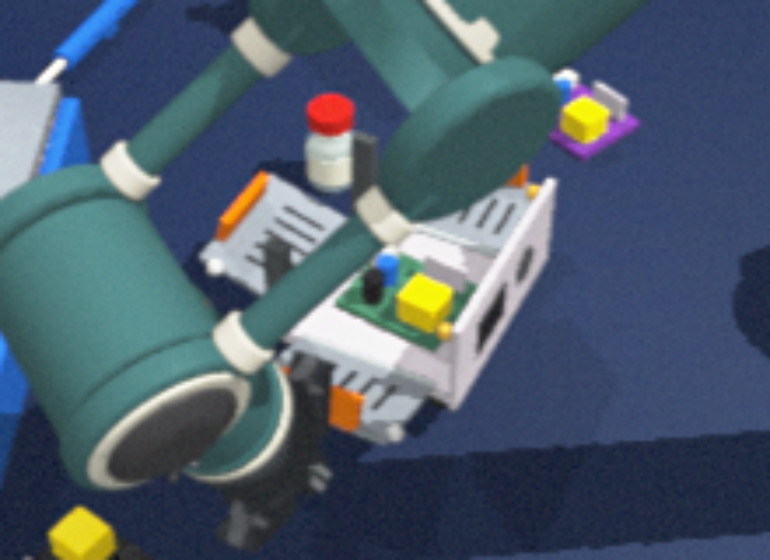

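The crop shows the closed gripper just outside the left panel's flange at about (310,400). The case and the board are undisturbed, so I'll start the push.

Request:
play_rows:
  moves:
    - [[-0.01,0,0.01,-0.04,-0.09,0.015,0],[-0.01,0,0.01,-0.04,-0.09,0.015,0],[-0.05,0,0,0,-0.045,-0.05,0],[-0.05,0,0,0,-0.045,-0.05,0],[0,0,0,0,0,0,0]]

```text
time: 2.65
tool_pos: [0.5917, 0.1366, 0.058]
tcp_rot: [-0.634, -2.923, 0.647]
wrist_force: [-0.0, 0.4, 1.2]
width: -0.003
grip_force: 0.0
```

Request:
play_rows:
  moves:
    - [[-0.1,0,0,0,-0.035,-0.04,0],[-0.1,0,0,0,-0.035,-0.04,0],[-0.1,0,0,0,-0.035,-0.04,0],[-0.065,0,0,0,-0.05,-0.04,0],[-0.065,0,0,0,-0.05,-0.04,0]]

```text
time: 3.07
tool_pos: [0.5854, 0.1265, 0.081]
tcp_rot: [-0.65, -3.015, 0.334]
wrist_force: [1.4, 2.5, 0.2]
width: 0.001
grip_force: 1.1
```

```bash
python3 - <<'E'
from h import *
from workcell import vision
p,R=cur(); print(case(p),Ro.from_matrix(R0.T@R).as_rotvec())
for n in("side","scene"):
  c=vision.read_camera(n); cv2.imwrite(f"pics/{n}2.png",cv2.resize(c["image"][120:280,180:400,::-1],(770,560)))
E
```

```text
[0.00169965 0.14060861 0.0809589 ] [ 0.21926491 -0.00749225  0.00082959]
```

View pics/side2.png

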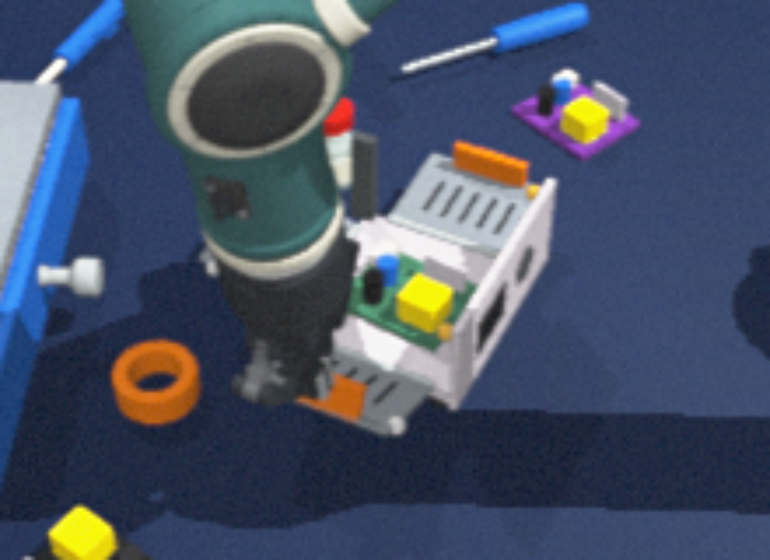

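The crop shows the gripper beside the left panel, with the flange at (345,395). The finger rides high (TCP z .081), so I'll back out, measure the panel angle, and come in lower.

```bash
python3 - <<'E'
from h import *
p,R=cur()
rows(p,R,[(*pose('left',.185,.081,.22),2),(*pose('left',.185,.035,.35),3)])
E
```

```text
[-0.001, 0.008, -0.003, 0.011, 0.222, -0.045, 0]
[-0.001, 0.008, -0.003, 0.011, 0.222, -0.045, 0]
-- [0.602 0.168 0.081]
[0.087, -0.0, -0.0, -0.0, 0.033, 0.15, 0]
[0.087, -0.0, -0.0, -0.0, 0.04, 0.148, 0]
[0.087, -0.0, -0.0, -0.0, 0.046, 0.146, 0]
-- [0.602 0.168 0.035]
```

Request:
play_rows:
  moves:
    - [[0,0,0,0,0.22,-0.05,0],[0,0,0,0,0.22,-0.05,0],[0.09,0,0,0,0.03,0.15,0],[0.09,0,0,0,0.04,0.15,0],[0.09,0,0,0,0.05,0.15,0]]

```text
time: 3.58
tool_pos: [0.604, 0.167, 0.0328]
tcp_rot: [-0.637, -2.957, 0.542]
wrist_force: [-0.6, 0.8, -0.2]
width: -0.005
grip_force: 0.0
```

```bash
cat >> h.py <<'E'
def flanges():
    from workcell import vision
    for n in ("side","scene"):
        c=vision.read_camera(n); hsv=cv2.cvtColor(c["image"],cv2.COLOR_RGB2HSV)
        m=(hsv[...,0]>5)&(hsv[...,0]<20)&(hsv[...,1]>150)&(hsv[...,2]>90)
        Q=case(pts(c,m))
        for s,o in OUT.items():
            l=np.array([-o[1],o[0],0]); r=Q@o;t=Q@l
            k=(abs(t)<.04)&(r>.03)&(r<.17)&(Q[:,2]>.04)&(Q[:,2]<.13)
            if k.sum()>5: print(n,s,k.sum(),"r",np.percentile(r[k],[5,95]).round(3),"z",np.percentile(Q[k,2],[5,95]).round(3),"t",np.percentile(t[k],[5,95]).round(3))
E
python3 - <<'E'
from h import *
p,R=cur(); print(case(p),Ro.from_matrix(R0.T@R).as_rotvec())
flanges()
for th in (.3,.4,.5,.6): print(th,'tip r,z',.07+.076*np.cos(th)-.024*np.sin(th),.034+.076*np.sin(th)+.024*np.cos(th))
E
```

```text
[0.00191549 0.1852372  0.03275661] [ 0.36097092 -0.00726639  0.00039607]
side left 146 r [0.129 0.14 ] z [0.069 0.09 ] t [-0.006  0.026]
side right 147 r [0.14  0.148] z [0.045 0.066] t [-0.026  0.027]
side far 61 r [0.135 0.142] z [0.068 0.084] t [-0.027  0.022]
scene left 68 r [0.127 0.137] z [0.069 0.087] t [-0.034  0.018]
scene right 37 r [0.143 0.151] z [0.052 0.064] t [-0.014  0.034]
scene far 174 r [0.14  0.151] z [0.056 0.078] t [-0.028  0.021]
0.3 tip r,z 0.13551308821367392 0.07938761144527634
0.4 tip r,z 0.13065459532881166 0.08570125787152669
0.5 tip r,z 0.1251900617771675 0.09149832241928837
0.6 tip r,z 0.11917408737165469 0.09672088273585497
```

```bash
python3 - <<'E'
from h import *
p,R=cur(); T=lambda th,al,n:(*tgt('left',th,al,0,.025,.012),n)
rows(p,R,[T(.42,.35,2),T(.65,.3,3),T(.9,.2,3),T(1.15,.1,3),T(1.35,0,3),T(1.5,0,2),T(1.62,0,2)])
E
```

```text
[-0.015, 0.001, 0.002, -0.004, -0.19, 0.026, 0]
[-0.015, 0.001, 0.002, -0.005, -0.19, 0.025, 0]
-- [0.586 0.133 0.037]
[-0.033, 0.0, 0.0, -0.0, -0.042, -0.042, 0]
[-0.033, 0.0, 0.0, -0.0, -0.042, -0.043, 0]
[-0.033, 0.0, 0.0, -0.0, -0.041, -0.043, 0]
-- [0.583 0.126 0.053]
[-0.067, 0.0, -0.0, -0.0, -0.05, -0.038, 0]
[-0.067, 0.0, -0.0, 0.0, -0.048, -0.039, 0]
[-0.067, 0.0, -0.0, -0.0, -0.047, -0.041, 0]
-- [0.579 0.116 0.069]
[-0.067, -0.0, 0.0, -0.0, -0.054, -0.029, 0]
[-0.067, -0.0, 0.0, 0.0, -0.053, -0.03, 0]
[-0.067, -0.0, 0.0, -0.0, -0.052, -0.032, 0]
-- [0.573 0.103 0.08 ]
[-0.067, 0.0, 0.0, 0.0, -0.044, -0.017, 0]
[-0.067, 0.0, 0.0, -0.0, -0.043, -0.019, 0]
[-0.067, 0.0, 0.0, 0.0, -0.042, -0.02, 0]
-- [0.568 0.091 0.087]
[0.0, -0.0, 0.0, -0.0, -0.059, -0.01, 0]
[0.0, -0.0, 0.0, -0.0, -0.059, -0.01, 0]
-- [0.563 0.081 0.089]
[-0.0, 0.0, 0.0, 0.0, -0.048, -0.002, 0]
[-0.0, 0.0, 0.0, 0.0, -0.048, -0.002, 0]
-- [0.559 0.072 0.089]
```

Request:
play_rows:
  moves:
    - [[-0.015,0,0,0,-0.19,0.025,0],[-0.015,0,0,0,-0.19,0.025,0],[-0.035,0,0,0,-0.04,-0.04,0],[-0.035,0,0,0,-0.04,-0.04,0],[-0.03,0,0,0,-0.04,-0.04,0]]

```text
time: 4.1
tool_pos: [0.585, 0.1256, 0.0575]
tcp_rot: [-0.644, -2.986, 0.441]
wrist_force: [0.9, 1.4, -0.5]
width: 0.007
grip_force: 0.9
```

Request:
play_rows:
  moves:
    - [[-0.065,0,0,0,-0.05,-0.035,0],[-0.065,0,0,0,-0.05,-0.035,0],[-0.065,0,0,0,-0.05,-0.035,0],[-0.065,0,0,0,-0.055,-0.03,0],[-0.065,0,0,0,-0.055,-0.03,0]]

```text
time: 4.52
tool_pos: [0.5767, 0.1065, 0.08]
tcp_rot: [-0.655, -3.046, 0.197]
wrist_force: [0.9, 3.3, 1.8]
width: 0.002
grip_force: 1.4
```

```bash
python3 - <<'E'
from h import *
p,R=cur(); print(case(p),Ro.from_matrix(R0.T@R).as_rotvec())
flanges()
T=lambda th,al,n:(*tgt('left',th,al,0,.025,.012),n)
rows(p,R,[T(1.15,.1,1),T(1.35,0,3),T(1.5,0,2),T(1.62,0,2)])
E
```

```text
[0.00195353 0.11885707 0.07995658] [ 0.12768946 -0.00743301 -0.00013131]
side left 106 r [0.086 0.104] z [0.107 0.117] t [0.003 0.026]
side right 148 r [0.141 0.148] z [0.045 0.067] t [-0.026  0.026]
side far 44 r [0.136 0.143] z [0.063 0.082] t [0.004 0.028]
scene left 88 r [0.081 0.1  ] z [0.104 0.114] t [-0.033  0.004]
scene right 37 r [0.143 0.151] z [0.049 0.064] t [-0.013  0.036]
scene far 191 r [0.137 0.151] z [0.054 0.078] t [-0.029  0.023]
[-0.055, 0.015, -0.0, 0.02, -0.049, 0.004, 0]
-- [0.573 0.103 0.08 ]
[-0.067, 0.0, 0.0, 0.0, -0.044, -0.017, 0]
[-0.067, 0.0, 0.0, -0.0, -0.043, -0.019, 0]
[-0.067, 0.0, 0.0, 0.0, -0.042, -0.02, 0]
-- [0.568 0.091 0.087]
[0.0, -0.0, 0.0, -0.0, -0.059, -0.01, 0]
[0.0, -0.0, 0.0, -0.0, -0.059, -0.01, 0]
-- [0.563 0.081 0.089]
[-0.0, 0.0, 0.0, 0.0, -0.048, -0.002, 0]
[-0.0, 0.0, 0.0, 0.0, -0.048, -0.002, 0]
-- [0.559 0.072 0.089]
```

Working: the panel is at about 1.05 rad. I'll continue.

Request:
play_rows:
  moves:
    - [[-0.055,0,0,0,-0.05,0,0],[-0.065,0,0,0,-0.045,-0.015,0],[-0.065,0,0,0,-0.045,-0.015,0],[-0.065,0,0,0,-0.045,-0.015,0],[0,0,0,0,-0.06,-0.01,0]]

```text
time: 5.03
tool_pos: [0.5666, 0.0847, 0.086]
tcp_rot: [0.661, 3.065, -0.007]
wrist_force: [2.5, 6.2, 0.3]
width: 0.004
grip_force: 3.3
```

Request:
play_rows:
  moves:
    - [[0,0,0,0,-0.05,-0.01,0],[0,0,0,0,-0.05,0,0],[0,0,0,0,-0.04,0,0],[0,0,0,0,0,0,0],[0,0,0,0,0,0,0]]

```text
time: 5.45
tool_pos: [0.5615, 0.074, 0.0867]
tcp_rot: [0.661, 3.066, -0.005]
wrist_force: [4.2, 12.2, -0.9]
width: 0.0
grip_force: 6.4
```

```bash
python3 - <<'E'
from h import *
p,R=cur(); print(case(p),Ro.from_matrix(R0.T@R).as_rotvec())
flanges()
E
```

```text
[0.00148673 0.0829207  0.0867269 ] [ 0.00189768 -0.00614118  0.00078395]
side left 89 r [0.045 0.069] z [0.111 0.117] t [0.002 0.026]
side right 148 r [0.141 0.148] z [0.046 0.066] t [-0.026  0.027]
side far 92 r [0.135 0.142] z [0.063 0.083] t [-0.028  0.027]
scene left 67 r [0.046 0.062] z [0.108 0.115] t [-0.032  0.001]
scene right 35 r [0.143 0.151] z [0.053 0.064] t [-0.013  0.035]
scene far 191 r [0.136 0.15 ] z [0.054 0.079] t [-0.029  0.021]
```

Request:
play_rows:
  moves:
    - [[0,0,0,0,-0.04,0,0],[0,0,0,0,0,0,0],[0,0,0,0,0.15,0,0],[0,0,0,0,0.3,-0.1,0],[0,0,0,0,0.1,-0.35,0]]

```text
time: 5.97
tool_pos: [0.5761, 0.119, 0.1244]
tcp_rot: [-0.657, -3.063, 0.021]
wrist_force: [0.3, -0.6, -0.3]
width: 0.002
grip_force: 0.0
```

```bash
python3 - <<'E'
from h import *
p,R=cur(); print(case(p))
flanges()
rows(p,R,[(*pose('far',.18,.19,0,.10),5),(*pose('far',.205,.12,0.2),5),(*pose('far',.195,.036,.35),4)])
E
```

```text
[-0.00371331  0.12994509  0.12435285]
side left 110 r [0.046 0.064] z [0.113 0.118] t [-0.011  0.026]
side right 147 r [0.141 0.148] z [0.045 0.066] t [-0.026  0.026]
side far 71 r [0.136 0.142] z [0.064 0.082] t [-0.014  0.027]
scene left 102 r [0.046 0.062] z [0.109 0.115] t [-0.032  0.021]
scene right 36 r [0.143 0.151] z [0.053 0.065] t [-0.011  0.035]
scene far 188 r [0.137 0.15 ] z [0.054 0.079] t [-0.029  0.022]
[-0.006, -0.002, 0.001, -0.367, -0.062, -0.133, 0]
[-0.006, -0.002, 0.001, -0.367, -0.062, -0.132, 0]
[-0.006, -0.002, 0.001, -0.367, -0.061, -0.132, 0]
[-0.006, -0.002, 0.001, -0.367, -0.061, -0.132, 0]
[-0.006, -0.002, 0.001, -0.367, -0.06, -0.132, 0]
-- [0.731 0.016 0.19 ]
[-0.0, 0.08, 0.0, -0.05, -0.2, 0.14, 0]
[-0.0, 0.08, 0.0, -0.056, -0.2, 0.138, 0]
[-0.0, 0.08, 0.0, -0.061, -0.2, 0.136, 0]
[-0.0, 0.08, 0.0, -0.066, -0.2, 0.133, 0]
[-0.0, 0.08, 0.0, -0.072, -0.2, 0.13, 0]
-- [ 0.713 -0.085  0.12 ]
[0.0, 0.075, -0.0, -0.017, 0.0, 0.211, 0]
[0.0, 0.075, -0.0, -0.025, -0.0, 0.21, 0]
[0.0, 0.075, -0.0, -0.033, -0.0, 0.209, 0]
[0.0, 0.075, -0.0, -0.041, 0.0, 0.208, 0]
-- [ 0.704 -0.081  0.036]
```

Request:
play_rows:
  moves:
    - [[0,0,0,-0.2,0,-0.25,0],[0,0,0,-0.38,-0.05,-0.13,0],[0,0,0,-0.38,-0.07,-0.13,0],[0,0,0,-0.38,-0.08,-0.08,0],[0,0,0,-0.38,-0.08,0,0]]

```text
time: 6.48
tool_pos: [0.7278, 0.0208, 0.193]
tcp_rot: [0.658, 3.066, -0.015]
wrist_force: [0.4, 0.6, 0.9]
width: 0.001
grip_force: 0.0
```

Request:
play_rows:
  moves:
    - [[0,0.08,0,-0.1,-0.2,0.1,0],[0,0.08,0,-0.1,-0.2,0.12,0],[0,0.08,0,-0.06,-0.2,0.13,0],[0,0.08,0,-0.06,-0.2,0.13,0],[0,0.08,0,-0.07,-0.2,0.13,0]]

```text
time: 6.9
tool_pos: [0.7144, -0.085, 0.1267]
tcp_rot: [-0.62, -2.878, -0.048]
wrist_force: [0.5, -0.2, -0.4]
width: 0.001
grip_force: 0.0
```

```bash
python3 - <<'E'
from h import *
p,R=cur(); print(case(p),p,Ro.from_matrix(R0.T@R).as_rotvec())
T=lambda th,al,n:(*tgt('far',th,al,0,.025,.012),n)
rows(p,R,[(*pose('far',.195,.036,.4),5),T(.3,.4,3)])
E
```

```text
[0.20626813 0.00098583 0.12671186] [ 0.71440879 -0.08496213  0.12671186] [0.00952416 0.19919382 0.00058434]
[-0.004, 0.08, -0.001, -0.014, -0.0, 0.182, 0]
[-0.004, 0.08, -0.001, -0.021, -0.001, 0.182, 0]
[-0.004, 0.08, -0.001, -0.028, -0.001, 0.181, 0]
[-0.004, 0.08, -0.001, -0.036, -0.001, 0.179, 0]
[-0.004, 0.08, -0.001, -0.043, -0.002, 0.178, 0]
-- [ 0.704 -0.081  0.036]
[0.0, 0.0, -0.0, 0.136, 0.0, 0.085, 0]
[0.0, 0.0, -0.0, 0.136, -0.0, 0.085, 0]
[0.0, 0.0, -0.0, 0.136, 0.0, 0.085, 0]
-- [ 0.66  -0.062  0.028]
```

Request:
play_rows:
  moves:
    - [[0,0.08,0,-0.015,0,0.18,0],[0,0.08,0,-0.02,0,0.18,0],[0,0.08,0,-0.03,0,0.18,0],[0,0.08,0,-0.035,0,0.18,0],[0,0.08,0,-0.04,0,0.18,0]]

```text
time: 7.32
tool_pos: [0.704, -0.0802, 0.0359]
tcp_rot: [-0.58, -2.685, -0.104]
wrist_force: [-0.4, 0.4, 0.4]
width: 0.004
grip_force: 0.0
```

```bash
python3 - <<'E'
from h import *
from workcell import vision
p,R=cur(); print(case(p),p,Ro.from_matrix(R0.T@R).as_rotvec())
c=vision.read_camera("scene"); cv2.imwrite("pics/f1.png",cv2.resize(c["image"][140:300,170:390,::-1],(770,560)))
T=lambda th,al,n:(*tgt('far',th,al,0,.025,.012),n)
rows(p,R,[T(.3,.4,3),T(.5,.35,3),T(.75,.25,3),T(1,.15,3),T(1.2,.05,3),T(1.4,0,3),T(1.62,0,4)])
E
```

```text
[0.19479679 0.00104938 0.0359405 ] [ 0.70397938 -0.0801848   0.0359405 ] [0.00957195 0.39927274 0.00165668]
[-0.006, 0.0, -0.002, 0.136, -0.003, 0.085, 0]
[-0.006, 0.0, -0.002, 0.136, -0.003, 0.085, 0]
[-0.006, 0.0, -0.002, 0.136, -0.003, 0.085, 0]
-- [ 0.66  -0.062  0.028]
[0.0, -0.033, -0.0, 0.033, -0.0, -0.04, 0]
[0.0, -0.033, -0.0, 0.032, -0.0, -0.041, 0]
[0.0, -0.033, -0.0, 0.032, -0.0, -0.041, 0]
-- [ 0.656 -0.06   0.043]
[0.0, -0.067, -0.0, 0.046, 0.0, -0.043, 0]
[0.0, -0.067, -0.0, 0.045, -0.0, -0.044, 0]
[0.0, -0.067, -0.0, 0.043, 0.0, -0.046, 0]
-- [ 0.648 -0.056  0.06 ]
[-0.0, -0.067, -0.0, 0.051, -0.0, -0.034, 0]
[-0.0, -0.067, -0.0, 0.05, -0.0, -0.036, 0]
[-0.0, -0.067, -0.0, 0.049, -0.0, -0.038, 0]
-- [ 0.637 -0.051  0.074]
[-0.0, -0.067, -0.0, 0.042, 0.0, -0.022, 0]
[-0.0, -0.067, -0.0, 0.041, 0.0, -0.024, 0]
[-0.0, -0.067, -0.0, 0.04, 0.0, -0.025, 0]
-- [ 0.627 -0.046  0.082]
[-0.0, -0.033, -0.0, 0.048, 0.0, -0.015, 0]
[-0.0, -0.033, -0.0, 0.047, -0.0, -0.016, 0]
[-0.0, -0.033, -0.0, 0.047, 0.0, -0.016, 0]
-- [ 0.614 -0.041  0.087]
[0.0, 0.0, 0.0, 0.044, 0.0, -0.004, 0]
[0.0, 0.0, 0.0, 0.044, 0.0, -0.004, 0]
[0.0, 0.0, 0.0, 0.044, 0.0, -0.004, 0]
[0.0, 0.0, 0.0, 0.044, 0.0, -0.004, 0]
-- [ 0.598 -0.034  0.089]
```

View pics/f1.png

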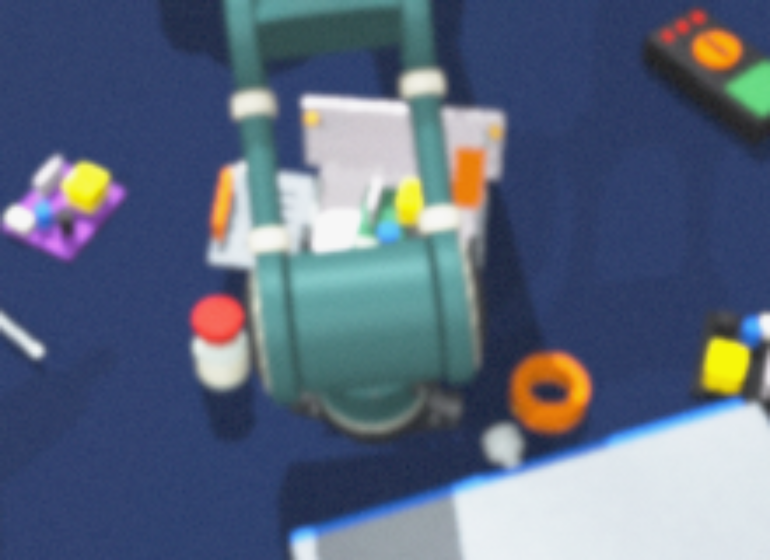

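The crop shows the arm above the far side, with the flux jar (220,340) and the tape (550,390) clear of it. The left panel is up, with its flange at (468,178). Now the far push.

Request:
play_rows:
  moves:
    - [[0,0,0,0.135,0,0.085,0],[0,0,0,0.135,0,0.085,0],[0,0,0,0.135,0,0.085,0],[0,-0.035,0,0.035,0,-0.04,0],[0,-0.035,0,0.035,0,-0.04,0]]

```text
time: 7.78
tool_pos: [0.6597, -0.0598, 0.0402]
tcp_rot: [-0.588, -2.727, -0.093]
wrist_force: [2.1, -1.3, -0.7]
width: -0.001
grip_force: 1.2
```

Request:
play_rows:
  moves:
    - [[0,-0.03,0,0.03,0,-0.04,0],[0,-0.065,0,0.045,0,-0.04,0],[0,-0.065,0,0.045,0,-0.04,0],[0,-0.065,0,0.045,0,-0.04,0],[0,-0.065,0,0.05,0,-0.035,0]]

```text
time: 8.2
tool_pos: [0.6467, -0.0535, 0.0661]
tcp_rot: [-0.618, -2.868, -0.053]
wrist_force: [3.1, -3.2, 1.5]
width: -0.001
grip_force: 1.6
```

```bash
python3 - <<'E'
from h import *
p,R=cur(); print(case(p),p,Ro.from_matrix(R0.T@R).as_rotvec())
flanges()
T=lambda th,al,n:(*tgt('far',th,al,0,.025,.012),n)
rows(p,R,[T(1,.15,2),T(1.2,.05,3),T(1.4,0,3),T(1.62,0,4)])
E
```

```text
[0.13158672 0.00177437 0.06612144] [ 0.64666479 -0.05351878  0.06612144] [0.0085091  0.21044965 0.00038641]
side left 177 r [0.048 0.07 ] z [0.111 0.117] t [-0.027  0.025]
side right 145 r [0.141 0.149] z [0.045 0.066] t [-0.025  0.026]
side far 98 r [0.105 0.122] z [0.098 0.111] t [-0.027  0.027]
scene left 101 r [0.046 0.065] z [0.109 0.115] t [-0.032  0.015]
scene right 28 r [0.143 0.151] z [0.051 0.065] t [-0.013  0.035]
[-0.008, -0.06, -0.001, 0.055, -0.009, -0.028, 0]
[-0.008, -0.06, -0.001, 0.054, -0.009, -0.03, 0]
-- [ 0.637 -0.051  0.074]
[0.0, -0.067, -0.0, 0.042, 0.0, -0.022, 0]
[0.0, -0.067, -0.0, 0.041, 0.0, -0.024, 0]
[0.0, -0.067, -0.0, 0.04, 0.0, -0.025, 0]
-- [ 0.627 -0.046  0.082]
[0.0, -0.033, -0.0, 0.048, 0.0, -0.015, 0]
[0.0, -0.033, -0.0, 0.047, -0.0, -0.016, 0]
[0.0, -0.033, -0.0, 0.047, 0.0, -0.016, 0]
-- [ 0.614 -0.041  0.087]
[0.0, 0.0, -0.0, 0.044, 0.0, -0.004, 0]
[0.0, 0.0, -0.0, 0.044, 0.0, -0.004, 0]
[0.0, 0.0, -0.0, 0.044, 0.0, -0.004, 0]
[0.0, 0.0, -0.0, 0.044, 0.0, -0.004, 0]
-- [ 0.598 -0.034  0.089]
```

Request:
play_rows:
  moves:
    - [[0,-0.06,0,0.055,0,-0.03,0],[0,-0.06,0,0.055,0,-0.03,0],[0,-0.065,0,0.04,0,-0.025,0],[0,-0.065,0,0.04,0,-0.025,0],[0,-0.065,0,0.04,0,-0.025,0]]

```text
time: 8.72
tool_pos: [0.6271, -0.044, 0.0818]
tcp_rot: [-0.649, -3.015, -0.006]
wrist_force: [0.6, -0.4, -0.1]
width: 0.003
grip_force: 0.8
```

Request:
play_rows:
  moves:
    - [[0,-0.035,0,0.05,0,-0.015,0],[0,-0.035,0,0.05,0,-0.015,0],[0,-0.03,0,0.05,0,-0.015,0],[0,0,0,0.045,0,0,0],[0,0,0,0.045,0,0,0]]

```text
time: 9.13
tool_pos: [0.6054, -0.034, 0.0873]
tcp_rot: [-0.659, -3.063, 0.009]
wrist_force: [1.6, -1.4, 1.3]
width: -0.003
grip_force: 0.7
```

```bash
python3 - <<'E'
from h import *
p,R=cur(); print(case(p),p,Ro.from_matrix(R0.T@R).as_rotvec())
flanges()
E
```

```text
[0.08592353 0.00260177 0.08726711] [ 0.60538545 -0.03397837  0.08726711] [ 0.00757075  0.00733188 -0.00029503]
side left 196 r [0.047 0.07 ] z [0.111 0.118] t [-0.027  0.025]
side right 148 r [0.141 0.148] z [0.046 0.067] t [-0.025  0.026]
side far 176 r [0.05  0.072] z [0.111 0.118] t [-0.028  0.027]
scene left 78 r [0.046 0.065] z [0.109 0.115] t [-0.016  0.019]
scene right 30 r [0.144 0.151] z [0.05  0.064] t [-0.011  0.034]
```

Request:
play_rows:
  moves:
    - [[0,0,0,0.04,0,0,0],[0,0,0,0.04,0,0,0],[0,0,0,0.02,0,0,0],[0,0,0,0,0,0,0],[0,0,0,0,0,0,0]]

```text
time: 9.65
tool_pos: [0.6034, -0.0328, 0.0868]
tcp_rot: [0.658, 3.065, -0.012]
wrist_force: [22.1, -10.8, -18.0]
width: 0.001
grip_force: 11.8
```

```bash
python3 - <<'E'
from h import *
p,R=cur(); print(case(p),p)
flanges()
E
```

```text
[0.08366753 0.00282994 0.08680581] [ 0.60342308 -0.03284227  0.08680581]
side left 198 r [0.047 0.07 ] z [0.111 0.118] t [-0.027  0.025]
side right 148 r [0.141 0.149] z [0.046 0.066] t [-0.026  0.026]
side far 183 r [0.048 0.07 ] z [0.11  0.117] t [-0.028  0.027]
scene left 73 r [0.047 0.065] z [0.109 0.115] t [-0.012  0.021]
scene right 31 r [0.143 0.151] z [0.05  0.064] t [-0.009  0.035]
```

Request:
play_rows:
  moves:
    - [[0,0,0,-0.15,0,0,0],[0,0,0,-0.3,0,-0.05,0],[0,0,0,-0.1,0,-0.35,0],[0,0,0,0,0,-0.4,0],[0,0,0,0,0,-0.2,0]]

```text
time: 10.17
tool_pos: [0.6494, -0.0524, 0.1899]
tcp_rot: [-0.66, -3.064, 0.008]
wrist_force: [0.2, 0.8, 1.5]
width: -0.001
grip_force: 0.0
```

```bash
python3 - <<'E'
from h import *
p,R=cur(); print(case(p),p)
flanges()
T=lambda th,al,n:(*tgt('right',th,al,0,.02,.012),n)
rows(p,R,[(*pose('right',.15,.19,0,.02),6),(*pose('right',.21,.13,0.2),3),(*pose('right',.20,.023,.55),6),T(.1,.55,3)])
E
```

```text
[0.13366473 0.0039319  0.18986222] [ 0.64944642 -0.05240721  0.18986222]
side left 197 r [0.047 0.07 ] z [0.111 0.118] t [-0.028  0.024]
side right 147 r [0.141 0.149] z [0.046 0.066] t [-0.026  0.026]
side far 174 r [0.049 0.069] z [0.111 0.118] t [-0.029  0.027]
scene left 36 r [0.049 0.065] z [0.108 0.114] t [-0.032 -0.012]
scene right 29 r [0.143 0.151] z [0.052 0.066] t [-0.009  0.035]
scene far 49 r [0.052 0.069] z [0.109 0.116] t [-0.028  0.026]
[-0.002, -0.002, -0.0, 0.189, -0.257, 0.002, 0]
[-0.002, -0.002, -0.0, 0.189, -0.257, 0.002, 0]
[-0.002, -0.002, -0.0, 0.189, -0.257, 0.002, 0]
[-0.002, -0.002, -0.0, 0.189, -0.257, 0.001, 0]
[-0.002, -0.002, -0.0, 0.189, -0.257, 0.001, 0]
[-0.002, -0.002, -0.0, 0.189, -0.257, 0.0, 0]
-- [ 0.483 -0.146  0.19 ]
[-0.133, 0.0, -0.0, 0.067, -0.2, 0.2, 0]
[-0.133, 0.0, -0.0, 0.067, -0.213, 0.186, 0]
[-0.133, 0.0, -0.0, 0.067, -0.225, 0.172, 0]
-- [ 0.44  -0.192  0.13 ]
[-0.117, 0.0, 0.0, 0.0, -0.019, 0.178, 0]
[-0.117, 0.0, 0.0, -0.0, -0.029, 0.177, 0]
[-0.117, 0.0, 0.0, 0.0, -0.04, 0.175, 0]
[-0.117, 0.0, 0.0, 0.0, -0.05, 0.172, 0]
[-0.117, 0.0, 0.0, -0.0, -0.06, 0.169, 0]
[-0.117, 0.0, 0.0, 0.0, -0.069, 0.165, 0]
-- [ 0.444 -0.183  0.023]
[0.0, -0.0, 0.0, -0.0, 0.132, 0.106, 0]
[0.0, -0.0, 0.0, -0.0, 0.132, 0.106, 0]
[0.0, -0.0, 0.0, -0.0, 0.132, 0.106, 0]
-- [ 0.464 -0.137  0.017]
```

Request:
play_rows:
  moves:
    - [[0,0,0,0.19,-0.26,0,0],[0,0,0,0.19,-0.26,0,0],[0,0,0,0.19,-0.26,0,0],[0,0,0,0.19,-0.26,0,0],[0,0,0,0.19,-0.26,0,0]]

```text
time: 10.68
tool_pos: [0.5048, -0.1312, 0.1864]
tcp_rot: [-0.657, -3.059, 0.008]
wrist_force: [0.9, -0.7, 0.8]
width: 0.004
grip_force: 0.0
```

Request:
play_rows:
  moves:
    - [[0,0,0,0.19,-0.26,0,0],[-0.135,0,0,0.065,-0.2,0.2,0],[-0.135,0,0,0.065,-0.21,0.19,0],[-0.135,0,0,0.065,-0.22,0.17,0],[0,0,0,0,0,0,0]]

```text
time: 11.1
tool_pos: [0.43, -0.1947, 0.1234]
tcp_rot: [0.664, 3.031, 0.306]
wrist_force: [-0.6, -0.0, -1.1]
width: -0.0
grip_force: 0.0
```

```bash
python3 - <<'E'
from h import *
p,R=cur(); print(case(p),p,Ro.from_matrix(R0.T@R).as_rotvec())
rows(p,R,[(*pose('right',.20,.023,.55),6)])
E
```

```text
[-0.00783706 -0.21600188  0.12340068] [ 0.42999167 -0.1946508   0.12340068] [-0.19751877  0.01781432  0.00736306]
[-0.117, -0.005, -0.004, -0.016, -0.007, 0.169, 0]
[-0.117, -0.005, -0.004, -0.016, -0.017, 0.168, 0]
[-0.117, -0.005, -0.004, -0.015, -0.026, 0.167, 0]
[-0.117, -0.005, -0.004, -0.015, -0.036, 0.165, 0]
[-0.117, -0.005, -0.004, -0.014, -0.046, 0.163, 0]
[-0.117, -0.005, -0.004, -0.014, -0.055, 0.16, 0]
-- [ 0.444 -0.183  0.023]
```

Request:
play_rows:
  moves:
    - [[-0.115,-0.005,0,-0.015,-0.005,0.17,0],[-0.115,-0.005,0,-0.015,-0.015,0.17,0],[-0.115,-0.005,0,-0.015,-0.025,0.165,0],[-0.115,-0.005,0,-0.015,-0.035,0.165,0],[-0.115,-0.005,0,-0.015,-0.045,0.165,0]]

```text
time: 11.52
tool_pos: [0.4488, -0.1831, 0.0444]
tcp_rot: [0.626, 2.885, 0.714]
wrist_force: [0.7, 0.4, -0.1]
width: -0.001
grip_force: 0.0
```

Request:
play_rows:
  moves:
    - [[-0.115,-0.005,0,-0.015,-0.055,0.16,0],[0,0,0,0,0,0,0]]

```text
time: 11.68
tool_pos: [0.4483, -0.18, 0.0241]
tcp_rot: [0.626, 2.856, 0.798]
wrist_force: [-0.0, 0.2, -0.1]
width: -0.001
grip_force: 0.0
```

```bash
python3 - <<'E'
from h import *
from workcell import vision
p,R=cur(); print(case(p),p,Ro.from_matrix(R0.T@R).as_rotvec())
c=vision.read_camera("side"); cv2.imwrite("pics/r1.png",cv2.resize(c["image"][100:260,200:420,::-1],(770,560)))
T=lambda th,al,n:(*tgt('right',th,al,0,.02,.012),n)
rows(p,R,[T(.1,.55,3),T(.3,.5,3),T(.55,.4,3)])
E
```

```text
[ 0.00281349 -0.19514564  0.02413166] [ 0.44827958 -0.18002311  0.02413166] [-0.54429314  0.00199514  0.00732447]
[-0.004, 0.0, -0.005, 0.01, 0.117, 0.1, 0]
[-0.004, 0.0, -0.005, 0.01, 0.117, 0.1, 0]
[-0.004, 0.0, -0.005, 0.01, 0.117, 0.1, 0]
-- [ 0.464 -0.137  0.017]
[0.033, 0.0, -0.0, 0.0, 0.032, -0.042, 0]
[0.033, 0.0, -0.0, 0.0, 0.031, -0.042, 0]
[0.033, 0.0, -0.0, 0.0, 0.031, -0.043, 0]
-- [ 0.465 -0.136  0.032]
[0.067, 0.0, -0.0, -0.0, 0.046, -0.046, 0]
[0.067, 0.0, -0.0, -0.0, 0.044, -0.047, 0]
[0.067, 0.0, -0.0, -0.0, 0.043, -0.049, 0]
-- [ 0.467 -0.131  0.051]
```

View pics/r1.png

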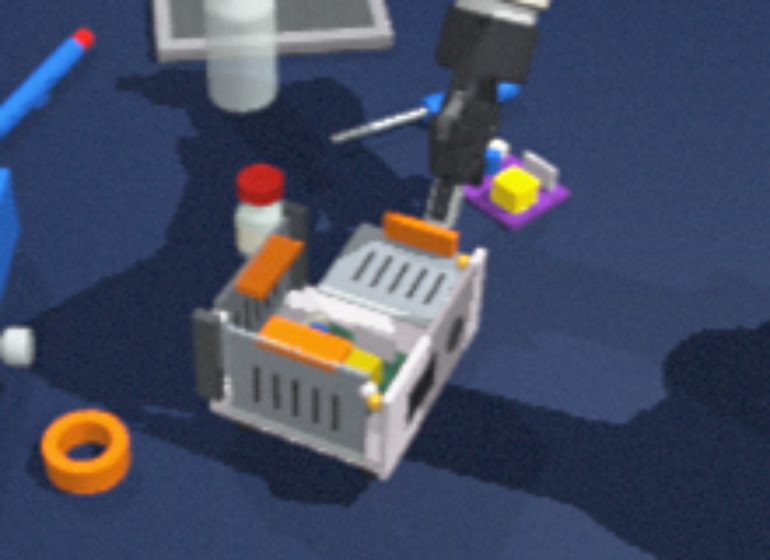

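The crop shows the left and far panels upright, with flanges at (305,340) and (270,265). The fingers are low behind the right flange (420,232), and the jar, screwdriver and purple board have not moved. Now the right push.

Request:
play_rows:
  moves:
    - [[0,0,0,0.01,0.115,0.1,0],[0,0,0,0.01,0.115,0.1,0],[0,0,0,0.01,0.12,0.1,0],[0.035,0,0,0,0.03,-0.04,0],[0.035,0,0,0,0.03,-0.04,0]]

```text
time: 12.15
tool_pos: [0.4667, -0.1463, 0.0303]
tcp_rot: [0.617, 2.878, 0.709]
wrist_force: [-21.4, -29.8, 4.5]
width: 0.0
grip_force: 17.4
```

Request:
play_rows:
  moves:
    - [[0.03,0,0,0,0.03,-0.045,0],[0.065,0,0,0,0.045,-0.045,0],[0.065,0,0,0,0.045,-0.045,0],[0.065,0,0,0,0.045,-0.05,0],[0,0,0,0,0,0,0]]

```text
time: 12.57
tool_pos: [0.4704, -0.1391, 0.0589]
tcp_rot: [0.625, 2.932, 0.555]
wrist_force: [-24.7, -27.7, 20.0]
width: -0.0
grip_force: 17.5
```

```bash
python3 - <<'E'
from h import *
p,R=cur(); print(case(p),p,Ro.from_matrix(R0.T@R).as_rotvec())
flanges()
T=lambda th,al,n:(*tgt('right',th,al,0,.022,.012),n)
rows(p,R,[T(.55,.4,1),T(.8,.25,3),T(1.05,.15,3),T(1.25,.05,3),T(1.42,0,3),T(1.65,0,4)])
E
```

```text
[ 0.00610151 -0.14874598  0.05889391] [ 0.4703657  -0.13908483  0.05889391] [-0.37743886 -0.0136916  -0.00391101]
side left 201 r [0.046 0.07 ] z [0.111 0.118] t [-0.027  0.025]
side right 107 r [0.122 0.131] z [0.079 0.097] t [-0.027  0.026]
side far 176 r [0.049 0.069] z [0.11  0.117] t [-0.029  0.027]
scene left 110 r [0.047 0.064] z [0.109 0.115] t [-0.031  0.021]
scene right 70 r [0.126 0.141] z [0.074 0.094] t [-0.016  0.033]
scene far 118 r [0.051 0.07 ] z [0.109 0.114] t [-0.026  0.024]
[-0.045, 0.025, 0.013, 0.062, 0.03, 0.115, 0]
-- [ 0.468 -0.13   0.049]
[0.1, 0.0, 0.0, 0.0, 0.047, -0.04, 0]
[0.1, 0.0, 0.0, 0.0, 0.045, -0.042, 0]
[0.1, 0.0, 0.0, 0.0, 0.043, -0.044, 0]
-- [ 0.471 -0.123  0.066]
[0.067, -0.0, 0.0, 0.0, 0.054, -0.032, 0]
[0.067, -0.0, 0.0, 0.0, 0.053, -0.033, 0]
[0.067, -0.0, 0.0, 0.0, 0.051, -0.035, 0]
-- [ 0.477 -0.11   0.079]
[0.067, -0.0, 0.0, -0.0, 0.044, -0.02, 0]
[0.067, -0.0, 0.0, -0.0, 0.043, -0.021, 0]
[0.067, -0.0, 0.0, -0.0, 0.042, -0.023, 0]
-- [ 0.482 -0.099  0.087]
[0.033, 0.0, -0.0, -0.0, 0.041, -0.012, 0]
[0.033, 0.0, -0.0, 0.0, 0.04, -0.012, 0]
[0.033, 0.0, -0.0, -0.0, 0.04, -0.013, 0]
-- [ 0.487 -0.088  0.091]
[0.0, 0.0, -0.0, -0.0, 0.046, -0.003, 0]
[0.0, 0.0, -0.0, 0.0, 0.046, -0.003, 0]
[0.0, 0.0, -0.0, 0.0, 0.046, -0.003, 0]
[0.0, 0.0, -0.0, -0.0, 0.046, -0.003, 0]
-- [ 0.494 -0.072  0.092]
```

Panel at about 0.5 rad, but the force is high (jammed edge-on). I'll back out and come in lower.

Request:
play_rows:
  moves:
    - [[0,0,0,0,-0.15,0.05,0],[0,0,0,0,-0.25,0.1,0],[0,0,0,0,0,0.1,0],[0,0,0,0,0,0,0]]

```text
time: 13.0
tool_pos: [0.4585, -0.1568, 0.0159]
tcp_rot: [0.638, 2.931, 0.582]
wrist_force: [0.7, 1.1, -0.4]
width: 0.0
grip_force: 0.0
```

```bash
python3 - <<'E'
from h import *
p,R=cur(); print(case(p),p,Ro.from_matrix(R0.T@R).as_rotvec())
flanges()
T=lambda th,al,n:(*tgt('right',th,al,0,.025,.014),n)
rows(p,R,[T(.48,.35,3),T(.7,.3,3),T(.95,.2,3),T(1.15,.1,3),T(1.35,0,3),T(1.5,0,2),T(1.62,0,2)])
E
```

```text
[ 0.00260934 -0.16973301  0.01588377] [ 0.45854851 -0.15677676  0.01588377] [-0.39257206 -0.00453076  0.0049036 ]
side left 187 r [0.046 0.07 ] z [0.111 0.117] t [-0.028  0.024]
side right 110 r [0.124 0.133] z [0.077 0.095] t [-0.027  0.026]
side far 174 r [0.049 0.069] z [0.11  0.118] t [-0.029  0.026]
scene left 65 r [0.046 0.063] z [0.109 0.116] t [-0.034  0.016]
scene right 68 r [0.128 0.143] z [0.071 0.093] t [-0.017  0.033]
scene far 134 r [0.052 0.073] z [0.109 0.115] t [-0.026  0.024]
[0.028, 0.004, -0.003, 0.009, 0.104, -0.047, 0]
[0.028, 0.004, -0.003, 0.009, 0.103, -0.049, 0]
[0.028, 0.004, -0.003, 0.009, 0.102, -0.05, 0]
-- [ 0.466 -0.134  0.041]
[0.033, -0.0, 0.0, 0.0, 0.042, -0.038, 0]
[0.033, -0.0, 0.0, -0.0, 0.042, -0.039, 0]
[0.033, -0.0, 0.0, 0.0, 0.041, -0.04, 0]
-- [ 0.469 -0.127  0.056]
[0.067, 0.0, 0.0, 0.0, 0.051, -0.035, 0]
[0.067, 0.0, 0.0, 0.0, 0.05, -0.037, 0]
[0.067, 0.0, 0.0, 0.0, 0.049, -0.039, 0]
-- [ 0.474 -0.117  0.071]
[0.067, 0.0, 0.0, -0.0, 0.042, -0.023, 0]
[0.067, 0.0, 0.0, -0.0, 0.041, -0.025, 0]
[0.067, 0.0, 0.0, -0.0, 0.04, -0.026, 0]
-- [ 0.478 -0.107  0.08 ]
[0.067, 0.0, -0.0, 0.0, 0.044, -0.018, 0]
[0.067, 0.0, -0.0, -0.0, 0.043, -0.019, 0]
[0.067, 0.0, -0.0, 0.0, 0.042, -0.021, 0]
-- [ 0.483 -0.095  0.087]
[-0.0, -0.0, -0.0, 0.0, 0.059, -0.01, 0]
[-0.0, -0.0, -0.0, -0.0, 0.059, -0.01, 0]
-- [ 0.488 -0.085  0.089]
[0.0, 0.0, -0.0, -0.0, 0.048, -0.002, 0]
[0.0, 0.0, -0.0, -0.0, 0.048, -0.002, 0]
-- [ 0.492 -0.076  0.089]
```

Clear of the panel, which stands at about 0.47. Pushing again.

Request:
play_rows:
  moves:
    - [[0.03,0,0,0,0.1,-0.05,0],[0.03,0,0,0,0.1,-0.05,0],[0.03,0,0,0,0.1,-0.05,0],[0.035,0,0,0,0.04,-0.04,0],[0.035,0,0,0,0.04,-0.04,0]]

```text
time: 13.52
tool_pos: [0.4713, -0.1323, 0.0531]
tcp_rot: [0.642, 2.965, 0.462]
wrist_force: [1.5, -1.7, -1.7]
width: 0.003
grip_force: 0.5
```

Request:
play_rows:
  moves:
    - [[0.035,0,0,0,0.04,-0.04,0],[0.065,0,0,0,0.05,-0.035,0],[0.065,0,0,0,0.05,-0.035,0],[0.065,0,0,0,0.05,-0.04,0],[0,0,0,0,0,0,0]]

```text
time: 13.93
tool_pos: [0.4781, -0.1189, 0.0736]
tcp_rot: [0.649, 3.007, 0.293]
wrist_force: [-0.7, -1.2, 0.3]
width: 0.003
grip_force: 0.2
```

```bash
python3 - <<'E'
from h import *
p,R=cur(); print(case(p),p,Ro.from_matrix(R0.T@R).as_rotvec())
flanges()
T=lambda th,al,n:(*tgt('right',th,al,0,.025,.014),n)
rows(p,R,[T(1.15,.1,3),T(1.35,0,3),T(1.5,0,2),T(1.62,0,2)])
E
```

```text
[ 0.00484474 -0.12711302  0.07362009] [ 0.47812023 -0.11885041  0.07362009] [-0.19656555 -0.00998027  0.00109328]
side left 198 r [0.046 0.07 ] z [0.112 0.117] t [-0.028  0.025]
side right 85 r [0.091 0.11 ] z [0.106 0.115] t [-0.027  0.026]
side far 170 r [0.049 0.068] z [0.111 0.118] t [-0.029  0.028]
scene left 114 r [0.046 0.064] z [0.107 0.115] t [-0.031  0.02 ]
scene right 97 r [0.096 0.118] z [0.098 0.115] t [-0.01   0.034]
[0.064, 0.007, -0.0, 0.016, 0.041, -0.014, 0]
[0.064, 0.007, -0.0, 0.016, 0.04, -0.015, 0]
[0.064, 0.007, -0.0, 0.016, 0.04, -0.016, 0]
-- [ 0.478 -0.107  0.08 ]
[0.067, -0.0, 0.0, 0.0, 0.044, -0.018, 0]
[0.067, -0.0, 0.0, -0.0, 0.043, -0.019, 0]
[0.067, -0.0, 0.0, 0.0, 0.042, -0.021, 0]
-- [ 0.483 -0.095  0.087]
[-0.0, 0.0, 0.0, 0.0, 0.059, -0.01, 0]
[-0.0, 0.0, 0.0, -0.0, 0.059, -0.01, 0]
-- [ 0.488 -0.085  0.089]
[0.0, 0.0, 0.0, -0.0, 0.048, -0.002, 0]
[0.0, 0.0, 0.0, -0.0, 0.048, -0.002, 0]
-- [ 0.492 -0.076  0.089]
```

Request:
play_rows:
  moves:
    - [[0.065,0,0,0.01,0.04,-0.015,0],[0.065,0,0,0.01,0.04,-0.015,0],[0.065,0,0,0.01,0.04,-0.015,0],[0.065,0,0,0,0.045,-0.02,0],[0.065,0,0,0,0.045,-0.02,0]]

```text
time: 14.45
tool_pos: [0.482, -0.1016, 0.0828]
tcp_rot: [0.667, 3.055, 0.049]
wrist_force: [-0.3, -1.8, 1.9]
width: 0.001
grip_force: 1.1
```

Request:
play_rows:
  moves:
    - [[0.065,0,0,0,0.045,-0.02,0],[0,0,0,0,0.055,-0.01,0],[0,0,0,0,0.055,0,0],[0,0,0,0,0.045,0,0],[0,0,0,0,0.045,0,0]]

```text
time: 14.87
tool_pos: [0.4912, -0.0807, 0.0857]
tcp_rot: [0.665, 3.065, -0.004]
wrist_force: [-9.4, -23.3, 8.3]
width: -0.001
grip_force: 12.5
```

```bash
python3 - <<'E'
from h import *
p,R=cur(); print(case(p),p,Ro.from_matrix(R0.T@R).as_rotvec())
flanges()
E
```

```text
[ 0.00106437 -0.08694128  0.08569359] [ 0.49120165 -0.08068057  0.08569359] [ 0.00160613 -0.00589392  0.00334746]
side left 190 r [0.046 0.07 ] z [0.111 0.117] t [-0.03   0.025]
side right 186 r [0.047 0.069] z [0.11  0.117] t [-0.026  0.027]
side far 176 r [0.049 0.069] z [0.11  0.118] t [-0.028  0.027]
scene left 90 r [0.046 0.064] z [0.108 0.115] t [-0.023  0.021]
scene right 84 r [0.051 0.072] z [0.108 0.115] t [-0.002  0.032]
scene far 78 r [0.051 0.07 ] z [0.108 0.115] t [-0.028  0.01 ]
```

At its stop (25 N against it). I'll retreat outward and up, then check.

Request:
play_rows:
  moves:
    - [[0,0,0,0,-0.15,0,0],[0,0,0,0,-0.3,-0.05,0],[0,0,0,0,-0.1,-0.35,0],[0,0,0,0,0,-0.4,0],[0,0,0,0,-0.1,-0.3,0]]

```text
time: 15.38
tool_pos: [0.4641, -0.1373, 0.1969]
tcp_rot: [0.669, 3.063, 0.006]
wrist_force: [-0.1, -0.3, 0.2]
width: 0.0
grip_force: 0.0
```

Request:
play_rows:
  moves:
    - [[0,0,0,0,-0.3,0,0],[0,0,0,0,-0.3,0,0],[0,0,0,0,0,0,0],[0,0,0,0,0,0,0],[0,0,0,0,0,0,0]]

```text
time: 15.8
tool_pos: [0.4389, -0.1918, 0.1945]
tcp_rot: [0.67, 3.064, 0.004]
wrist_force: [-0.3, 0.2, -0.2]
width: 0.001
grip_force: 0.0
```

```bash
python3 - <<'E'
from h import *
from workcell import vision
flanges()
c=vision.read_camera("side"); cv2.imwrite("pics/end.png",c["image"][:,:,::-1])
E
```

```text
side left 191 r [0.046 0.07 ] z [0.112 0.118] t [-0.028  0.025]
side right 197 r [0.047 0.072] z [0.11  0.118] t [-0.026  0.028]
side far 167 r [0.049 0.068] z [0.11  0.118] t [-0.029  0.027]
scene right 111 r [0.052 0.07 ] z [0.108 0.114] t [-0.02   0.033]
```

View pics/end.png

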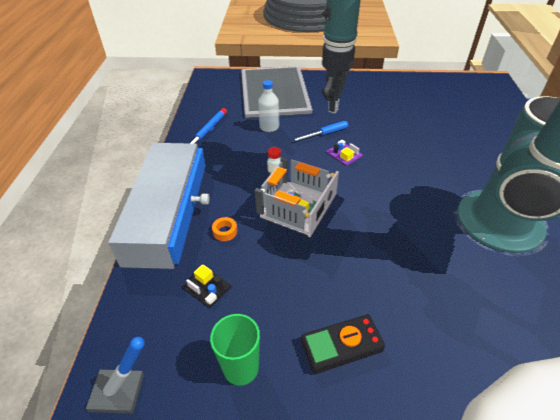

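The picture shows all three panels upright, with flanges at (277,177), (308,169) and (287,197). The gripper is clear at (333,105), and everything else is where it was at the start.

```bash
python3 -c "
from workcell import bot
print(bot.finish_job())"
```

```text
the job is handed in; nothing more can be done
None
```

All three panels stand upright and stayed up after the arm let go. The board and everything else on the bench look unmoved in the camera images. The job was handed in at about 16 s; fingertip force reached roughly 42 N briefly on the right panel before I backed out and came in lower.

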